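# Turn a cover over with a flip fixture

### The job

The die-cast cover plate has to be turned over with the flip fixture. Lay it, as it lies now with its bosses up, flat in the pocket of the open hinged flipper and let go of it; then take the flipper by its side handle and swing it right over until it lies closed on the fixed nest, so that the cover drops face down into the nest. Leave the flipper closed.

Things in the scene. Friction and masses are not known exactly. Their poses are not given: they have to be found in the camera images.
- cover_centre (a point): loose grey die-cast plate, 64 x 96 x 12 mm, 0.08 to 0.15 kg, a raised round boss at each corner of its upper face, lying on the worktop left of the fixture or in front of it to the right. This point is its centre, 6 mm above its underside. x runs along its 64 mm side (grasp it across this), y along the 96 mm side, z out of the bossed face (up at the start).
- hinge (a point): fixed flip fixture, 150 x 240 mm: middle of its hinge line, 40 mm above the worktop. x along the hinge, away from the robot; y level towards the open flipper; z up. Two posts at x +-64 to 74 mm rise to z +10. Nest on the -y side: centre x 0, y -53, floor z -30, 116 mm (x) by 82 mm (y) inside, rails to z -7; a cover in it lies with its 96 mm side along x, centre at z -24.
- flipper (a joint): flipper angle, rad: 0 open, flat, pocket up; 3.14 closed on the nest. Stiff (0.25 N m), stays put, 5 N at the handle. Open pocket, from the hinge point: centre x 0, y +63, floor z +2 mm, 110 mm (x) by 78 mm (y) inside, rails to z +16, cut away 48 mm mid-way on both long sides for fingers. The cover tips over by itself past upright; 0.1 m/s at the handle is fine.
- handle (a point): flipper's side handle on the robot's side: round steel bar 10 mm thick, 46 mm long, parallel to the hinge, black end button. This point is mid-bar: from the hinge point x -84, y +95, z 0 mm open; y -95 closed; it moves on a 95 mm arc. Its axes turn with the flipper (equal to the hinge's when open). A gripper pinching it from above can point down all the way: the bar turns between the fingers.

How it is judged:
On the way, in this order (a step that is already met when the one before it is completed fails the run):
1. the cover lies flat and released in the pocket of the open flipper, bosses up (x of cover_centre in the frame of handle between 0.071 and 0.097 m and y of cover_centre in the frame of handle between -0.045 and -0.019 m and z of cover_centre in the frame of handle between 0.0035 and 0.0125 m and angle between the y axis of cover_centre and the x axis of handle, either way round below 0.2 rad and value of joint flipper below 0.1 rad and angle between cover_centre's own z axis and vertical below 0.15 rad and contact force between the fingers and cover_plate below 0.1 N), for 0.2 s.
2. the flipper carries the cover upwards in its pocket (x of cover_centre in the frame of handle between 0.071 and 0.097 m and y of cover_centre in the frame of handle between -0.045 and -0.019 m and z of cover_centre in the frame of handle between 0.0035 and 0.0125 m and angle between the y axis of cover_centre and the x axis of handle, either way round below 0.2 rad and value of joint flipper above 0.6 rad), for 0.05 s.
At the end, for the whole second after the job is handed in: The flipper is closed over the nest (within 10 degrees) and the cover rests face down (bosses down, within 8 degrees of flat) on the nest's floor (height within 4 mm), within 18 mm of the nest's centre along each side and 14 degrees of square to it, released and at rest (value of joint flipper above 2.97 rad and angle between cover_centre's own z axis and vertical above 2.99159 rad and x of cover_centre in the frame of hinge between -0.018 and 0.018 m and y of cover_centre in the frame of hinge between -0.071 and -0.035 m and z of cover_centre in the frame of hinge between -0.028 and -0.02 m and angle between the y axis of cover_centre and the x axis of hinge, either way round below 0.25 rad and linear speed of cover_plate below 0.02 m/s); the robot touches nothing.
It also fails if it takes over 58 s, if anything falls off the work surface, if the arm or the gripper's body presses on something with over 40 N, if the wrist force passes 120 N, or if a joint passes its speed limit or range.

### The arm

A 6-joint arm with a two-finger parallel gripper is mounted at the origin on a cart in front of the work surface, level with it; the furniture and walls round the work are solid. World frame = base frame: x ahead of the robot, y to its left, z up, the work surface at z = 0. Lengths are in m, angles in rad, forces in N, time in s.
With the tool pointing down it reaches from about 0.375 to 0.925 m from the base axis. Payload 5.7 kg.
Tool frame: the origin (TCP) lies at the very end of the fingers, on their centre line; the grasp point (between the pads) lies 19 mm behind it; y points along the fingers, x is the direction in which the jaws open and shut, and the axes are right-handed (so a half turn about y gives the same grasp; the last joint's range is limited). The gripper opens to 85 mm and grips with 20 to 120 N. Pads are 22 mm wide; open, the fingers measure 114 mm over their backs; the gripper's body (76 mm by 85 mm) begins 54 mm behind the grasp point. The pads swing forward as they close: fully open they stand 13 mm farther back than shut.
Start: joints at [-1.221, 0.359, 1.51, -0, 1.272, -0.115], TCP at [0.269, -0.536, 0.231] pointing down, gripper open.
Joint ranges: [-2.97, 2.97], [-1.01, 2.36], [0.21, 2.38], [-0.96, 4.11], [0.2, 2.71], [-2.98, 2.98]. Speed limits (rad/s): [2.39, 2.39, 3.14, 3.14, 3.14, 3.14].

### API

Orientations are given as [roll, pitch, yaw] about the fixed x, y, z axes, in that order (R = Rz(yaw) Ry(pitch) Rx(roll)).
In Python, from workcell import robot gives the robot as it stands.
- The arm moves only by the tool send_rows, never from a script. Its argument "series" is a list of rows, each a list of 5 numbers: the shift along the world's x, y, z as a fraction of full scale, then the turn about the world's z as a fraction of full scale, then the closure, from -1 (fully open) to 1 (shut). A call has 1 to 10 rows; each row shifts and turns the commanded pose from where the row before left it; what a row does not reach is not made up. Full scale, the value 1, is 0.02 m for a shift and 6 degrees for a turn. A row lasts 1/12 s, in which the tool goes at most 41.7 mm and 7.16 degrees, less where a joint would pass 70% of its speed; a pose out of reach is approached as far as the arm can. A call with a number of a shift or a turn outside -1 to 1 is refused whole. A call with a gripper value outside its range is refused whole. The fingers move at their own pace and stop on an object; "grip_force" is the grip in N (left out, the last holds). Time passes only in rows, so rows that do not move let the fingers close. It gives the time, the measured TCP pose, the force and the opening at its end, in the units of the state.
- robot.get_obs(): the state, without advancing time (a new reading comes with each control period).
- robot.grab_frame(name): name is "scene" or "top"; returns a dict with "pixels" (400x640x3 uint8, blue, green, red), "fx", "fy", "cx", "cy" (pixels), "camera_from_world" (4x4, takes a point from world to camera coordinates). Camera axes: x right, y down, z forward; pixel columns grow to the right and rows downward; lengths in m; the calibration is good to about 2 mm. A picture is of the moment at which its call begins. There is no depth.
- robot.sign_off(): hands the job in, once; it reports no verdict.
Trained networks look in the newest picture that a camera, given by its name, has taken for a name from the list of things; names that differ only in an ending like _2 or _b are one class to them, and where a whole thing is asked for, a point or a joint stands for the part that bears it (a point fixed in the world has none). Each returns a list of dicts, best first, with "score" (0 to 1); they miss things now and then, are a little off and sometimes report something else, mostly with a low value. They report only what shows in the picture. A call takes as long as a camera call.
- robot.spot_in(target, camera): "centre" ([x, y, z] in m, in world coordinates, good to about 4 mm: the middle of the surface that is visible of it).
- robot.outline_of(target, camera): "region" (400x640 bool, what is visible of it).
The state is a dict: "clock": time; "joints": joint angles; "qd": joint speeds; "tau": joint torques, N m; "ee_pos": TCP position; "tcp_rot": TCP orientation; "wrist_force": force on the tool from outside, world axes, zero at the start; "torque": the same for the moment, N m; "grip_width": finger opening in m.
Only numpy, scipy, OpenCV 4.12 (cv2) and the standard library are available. Lean on these libraries where they do the work, as an engineer would, in place of code of your own. Each camera call takes 0.05 s, during which the arm holds its last target.

## Working session

There is one attempt and no reset: what is moved stays moved. The work goes in short steps, Python scripts to look and compute and a tool call to move; the robot and the scene stay as the last step left them, time stands still between calls to the robot, and variables do not carry over. Pictures are saved under pics/ and viewed, and the job is handed in when it is done.

Besides the shell and the picture viewer there is one more tool, called after "Request:" as name([rows], argument=value, ...), one row to a line, values as JSON. send_rows: Moves the arm, as the interface text tells. Shift numbers are shares of 0.02 m and turn numbers shares of 6 degrees, none past 1 either way. Its arguments: {"type":"object","properties":{"series":{"type":"array","items":{"type":"array","items":{"type":"number"}}},"grip_force":{"type":"number"}},"required":["series"]}

```bash
mkdir -p pics; ls
python3 - <<'E'
from workcell import robot
import cv2,numpy as np
o=robot.get_obs();print({k:np.round(v,3) for k,v in o.items()})
for c in("scene","top"):
    f=robot.grab_frame(c);cv2.imwrite(f"pics/{c}0.png",np.ascontiguousarray(f["pixels"]))
    print(c,f["fx"],f["fy"],f["cx"],f["cy"],np.round(f["camera_from_world"],4).tolist())
    for t in("cover_centre","flipper","handle","hinge"):
        try:
            print(t,[(np.round(d["centre"],4).tolist(),round(d["score"],2)) for d in robot.spot_in(t,c)])
        except Exception as e: print(t,e)
E
```

```text
pics
{'clock': np.float64(0.0), 'joints': array([-1.221,  0.36 ,  1.511, -0.   ,  1.273, -0.115]), 'qd': array([-0.001,  0.001, -0.001,  0.001, -0.   , -0.001]), 'tau': array([-1.0000e-03, -5.2762e+01, -2.7862e+01, -0.0000e+00,  1.3000e-02,
       -0.0000e+00]), 'ee_pos': array([ 0.269, -0.536,  0.23 ]), 'tcp_rot': array([-1.571,  0.002, -1.106]), 'wrist_force': array([-0.046, -0.075,  0.104]), 'torque': array([ 0.044, -0.06 , -0.023]), 'grip_width': np.float64(0.086)}
scene 491.387945724328 491.387945724328 320.9860784883249 196.51702184954644 [[0.8822, -0.4707, -0.007, -0.5313], [-0.2219, -0.4028, -0.888, 0.1211], [0.4152, 0.785, -0.4598, 0.9331], [0.0, 0.0, 0.0, 1.0]]
cover_centre []
flipper [([0.5758, -0.262, 0.0427], 0.85)]
handle [([0.572, -0.2612, 0.0396], 0.96)]
hinge [([0.5492, -0.3248, 0.0106], 0.76)]
top 504.9970084548404 504.9970084548404 316.51544709457244 209.35695847589113 [[-0.0451, -0.999, 0.0054, -0.1658], [-0.9768, 0.0429, -0.2097, 0.5364], [0.2093, -0.0148, -0.9777, 0.9387], [0.0, 0.0, 0.0, 1.0]]
cover_centre [([0.5972, 0.0129, 0.0084], 0.97)]
flipper [([0.539, -0.2387, 0.0399], 0.72)]
handle [([0.5348, -0.2407, 0.0437], 0.71)]
hinge [([0.5463, -0.2914, 0.0122], 0.8)]
```

View pics/scene0.png

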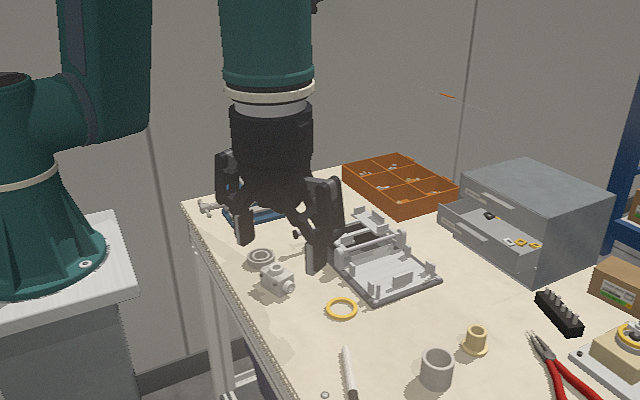

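View pics/top0.png

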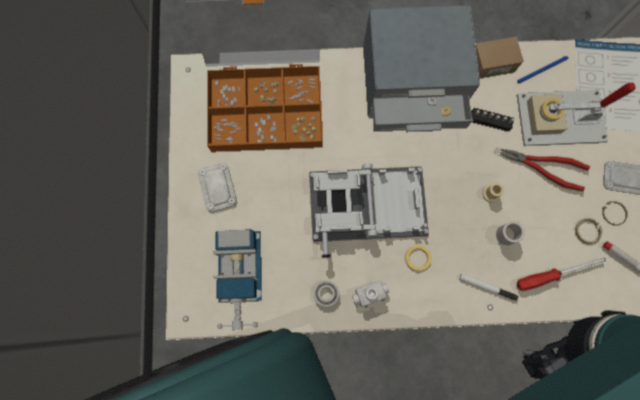

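```bash
cat > h.py <<'E'
from workcell import robot
import cv2,numpy as np
def grab(c,name=None,crop=None,s=1):
    f=robot.grab_frame(c);p=np.ascontiguousarray(f["pixels"])
    if name:
        q=p if crop is None else p[crop[1]:crop[3],crop[0]:crop[2]]
        cv2.imwrite(f"pics/{name}.png",cv2.resize(q,None,fx=s,fy=s,interpolation=cv2.INTER_CUBIC))
    return f
def unproj(f,u,v,z):
    T=np.array(f["camera_from_world"]);R=T[:3,:3];C=-R.T@T[:3,3]
    d=R.T@np.array([(u-f["cx"])/f["fx"],(v-f["cy"])/f["fy"],1.])
    return C+d*(z-C[2])/d[2]
def proj(f,P):
    T=np.array(f["camera_from_world"]);q=T[:3,:3]@np.asarray(P)+T[:3,3]
    return np.array([f["fx"]*q[0]/q[2]+f["cx"],f["fy"]*q[1]/q[2]+f["cy"]])
E
python3 - <<'E'
from h import *
f=grab("top","t1",(190,155,440,275),3.2)
r=robot.outline_of("cover_centre","top")
for d in r:
    m=d["region"].astype(np.uint8);c=max(cv2.findContours(m,0,1)[0],key=cv2.contourArea)
    print(d["score"],m.sum(),cv2.minAreaRect(c))
    b=cv2.boxPoints(cv2.minAreaRect(c))
    print([np.round(unproj(f,*x,0.012)[:2],4).tolist() for x in b])
print(np.round(unproj(f,216,187,0.012),4))
for t in ("handle","hinge","flipper"):
  for d in robot.outline_of(t,"top"):
    m=d["region"].astype(np.uint8);c=max(cv2.findContours(m,0,1)[0],key=cv2.contourArea)
    print(t,d["score"],m.sum(),cv2.minAreaRect(c))
E
```

```text
0.79 1351 ((217.27987670898438, 187.3328399658203), (45.35214614868164, 31.194185256958008), 76.50426483154297)
[[0.6359, 0.0568], [0.6491, -0.0069], [0.553, -0.0279], [0.5404, 0.0346]]
[0.595  0.0167 0.012 ]
handle 0.98 2486 ((343.84515380859375, 212.6596221923828), (85.94970703125, 58.46944046020508), 85.76361083984375)
hinge 0.73 8442 ((367.4965515136719, 207.1181182861328), (88.09563446044922, 119.79840850830078), 82.1847152709961)
flipper 0.67 2609 ((343.45135498046875, 213.2698974609375), (87.20640563964844, 59.53450393676758), 86.18592071533203)
```

View pics/t1.png

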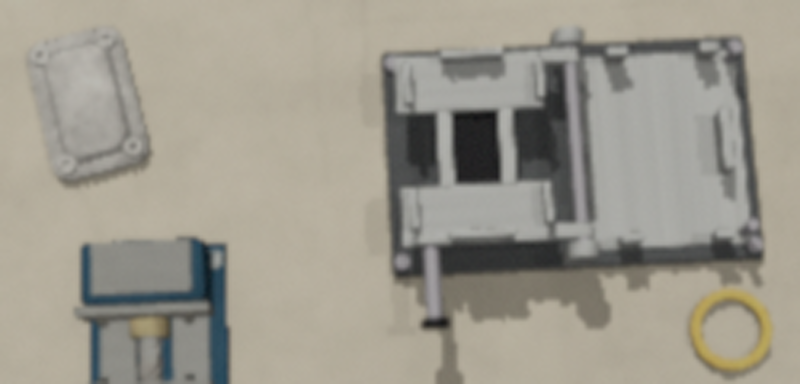

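Run:
```python
from h import *
f=grab("top")
def P(u,v,z): return unproj(f,190+u/3.2,155+v/3.2,z)
for z in(0.0,0.01):
    c=np.array([P(*p,z)[:2] for p in [(383,52),(742,38),(763,258),(395,273)]])
    print(z,np.round(c,4).tolist(),c.mean(0),[np.linalg.norm(c[i]-c[(i+1)%4]).round(4) for i in range(4)])
    for i in range(4):
        d=c[(i+1)%4]-c[i]; print(np.degrees(np.arctan2(d[1],d[0])).round(2))
a=P(573,62,.043);b=P(583,228,.043);print("rod",a,b,np.degrees(np.arctan2(*(a-b)[1::-1])))
a=P(430,250,.045);b=P(435,320,.045);print("handle",a,b,np.degrees(np.arctan2(*(a-b)[1::-1])))
# candidate overlay
def fit(res):
    from scipy.optimize import least_squares
# hinge local -> pixel fit
from scipy.optimize import least_squares
L=[((75,120,-32),(383,52)),((75,-120,-32),(742,38)),((-75,-120,-32),(763,258)),((-75,120,-32),(395,273)),((-107,95,0),(434,322))]
def model(p,l):
    x,y,t=p;l=np.array(l)/1000.;c,s=np.cos(t),np.sin(t)
    return (proj(f,[x+c*l[0]-s*l[1],y+s*l[0]+c*l[1],.04+l[2]])-[190,155])*3.2
g=lambda p:np.concatenate([model(p,l)-np.array(u) for l,u in L])
r=least_squares(g,[.55,-.3,0],x_scale=[.01,.01,.1]);print(r.x,np.degrees(r.x[2]),np.round(r.fun.reshape(-1,2),1))
img=cv2.imread("pics/t1.png")
for l in [(0,0,0),(64,0,10),(-64,0,10),(74,0,10),(-74,0,10),(-84,95,0),(-61,95,0),(-107,95,0),(58,-94,-7),(-58,-94,-7),(58,-12,-7),(-58,-12,-7),(55,24,16),(-55,24,16),(55,102,16),(-55,102,16)]:
    q=model(r.x,l);cv2.circle(img,tuple(int(v) for v in q),3,(0,0,255),-1)
for l,_ in L:
    q=model(r.x,l);cv2.circle(img,tuple(int(v) for v in q),3,(0,255,0),-1)
cv2.imwrite("pics/ov.png",img)
```

```text
0.0 [[0.6241, -0.1796], [0.6234, -0.4187], [0.4751, -0.4191], [0.4759, -0.1811]] [ 0.54962357 -0.29960032] [np.float64(0.2391), np.float64(0.1482), np.float64(0.238), np.float64(0.1482)]
-90.17
-179.84
89.82
0.57
0.01 [[0.6211, -0.1795], [0.6204, -0.4163], [0.4736, -0.4167], [0.4744, -0.181]] [ 0.54739749 -0.29839001] [np.float64(0.2368), np.float64(0.1468), np.float64(0.2357), np.float64(0.1468)]
-90.17
-179.84
89.82
0.57
rod [ 0.59956694 -0.29969429  0.043     ] [ 0.49241925 -0.29874331  0.043     ] -0.5085105387435284
handle [ 0.48246408 -0.20302848  0.045     ] [ 0.43897505 -0.20398999  0.045     ] 1.2665694660604416
[ 0.54742789 -0.29857211  0.00188584] 0.10805087349097767 [[-1.7 -0.6]
 [ 2.3 -2.5]
 [ 2.6  1.9]
 [-3.4  4. ]
 [ 0.4 -3.1]]
```

View pics/ov.png

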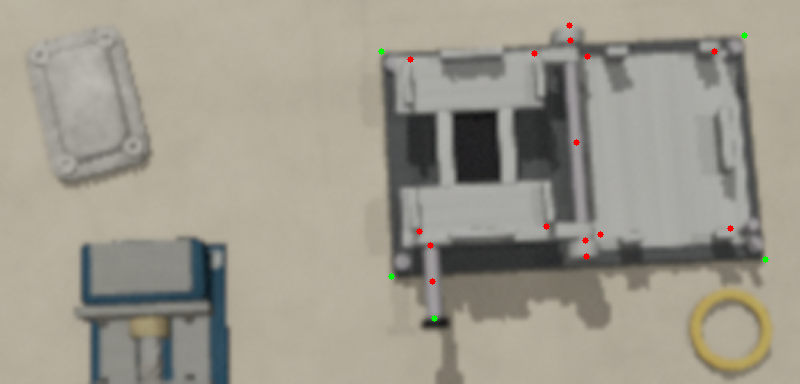

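Request:
send_rows([
  [0.58,0.98,0,-0.08,-1],
  [0.58,0.98,0,-0.08,-1],
  [0.58,0.98,0,-0.08,-1],
  [0.58,0.98,0,-0.08,-1],
  [0.58,0.98,0,-0.08,-1],
  [0.58,0.98,0,-0.08,-1],
  [0.58,0.98,0,-0.08,-1],
  [0.58,0.98,0,-0.08,-1],
  [0.58,0.98,0,-0.08,-1],
  [0.58,0.98,0,-0.08,-1],
], grip_force=40)

```text
clock: 1.63
ee_pos: [0.3854, -0.3394, 0.2314]
tcp_rot: [-1.571, -0.0, -1.19]
wrist_force: [0.1, 0.0, -0.2]
grip_width: 0.0853
```

Request:
send_rows([
  [0.58,0.98,0,-0.08,-1],
  [0.58,0.98,0,-0.08,-1],
  [0.58,0.98,0,-0.08,-1],
  [0.58,0.98,0,-0.08,-1],
  [0.58,0.98,0,-0.08,-1],
  [0.58,0.98,0,-0.08,-1],
  [0.58,0.98,0,-0.08,-1],
  [0.58,0.98,0,-0.08,-1],
  [0.58,0.98,0,-0.08,-1],
  [0.58,0.98,0,-0.08,-1],
])

```text
clock: 2.47
ee_pos: [0.5015, -0.1433, 0.2314]
tcp_rot: [-1.571, -0.0, -1.274]
wrist_force: [-0.3, 0.1, 0.9]
grip_width: 0.0852
```

Request:
send_rows([
  [0.58,0.98,-0.5,-0.08,-0.72],
  [0.58,0.98,-0.5,-0.08,-0.72],
  [0.58,0.98,-0.5,-0.08,-0.72],
  [0.58,0.98,-0.5,-0.08,-0.72],
  [0.58,0.98,-0.5,-0.08,-0.72],
  [0.58,0.98,-0.5,-0.08,-0.72],
  [0.58,0.98,-0.5,-0.08,-0.72],
  [0.58,0.98,-0.5,-0.08,-0.72],
  [0,0,0,0,-0.72],
])

```text
clock: 3.22
ee_pos: [0.5946, 0.0157, 0.1495]
tcp_rot: [-1.571, 0.002, -1.339]
wrist_force: [0.7, -0.7, -0.1]
grip_width: 0.0735
```

Run:
```python
from h import *
print(robot.get_obs()["tcp_rot"],robot.get_obs()["ee_pos"])
f=grab("scene","s2")
for z in (.012,):
  print(proj(f,[.5955,.014,z]),proj(f,robot.get_obs()["ee_pos"]))
f=grab("top","t2",(150,80,350,280),3)
print(proj(f,robot.get_obs()["ee_pos"]),robot.spot_in("cover_centre","top")[:1])
```

```text
[-1.57125117  0.00197274 -1.33883099] [0.59464107 0.01574746 0.14948946]
[315.77116756 185.16674836] [314.39001474 130.91682179]
[203.54365739 168.29507197] [{'centre': [0.5991, 0.0138, 0.011], 'score': 0.9}]
```

View pics/s2.png

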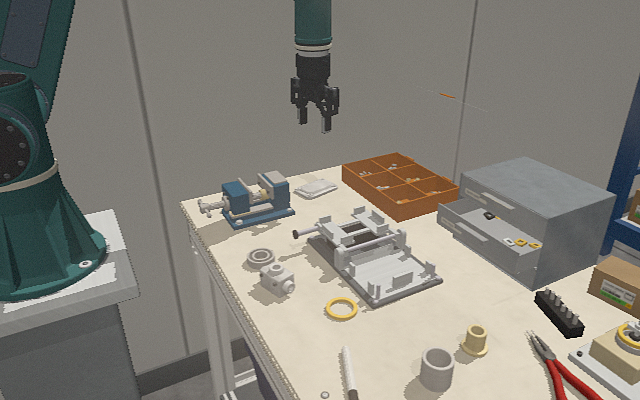

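View pics/t2.png

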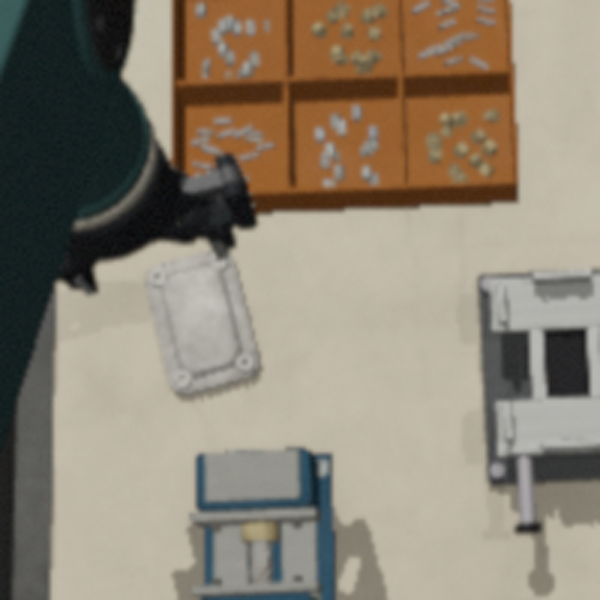

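Request:
send_rows([
  [0.1,-0.08,-0.8,0,-0.72],
  [0,0,-1,0,-0.72],
  [0,0,-1,0,-0.72],
  [0,0,-1,0,-0.72],
  [0,0,-1,0,-0.72],
  [0,0,-0.8,0,-0.72],
  [0,0,-0.6,0,-0.72],
  [0,0,-0.4,0,-0.72],
  [0,0,0,0,-0.72],
])

```text
clock: 4.12
ee_pos: [0.5947, 0.0103, 0.0182]
tcp_rot: [-1.573, 0.001, -1.341]
wrist_force: [-0.6, 0.0, 0.8]
grip_width: 0.0732
```

Run:
```python
from h import *
f=grab("scene","s3",(230,100,430,250),4)
print(robot.get_obs()["ee_pos"],[(x-y)*4 for x,y in zip(proj(f,robot.get_obs()["ee_pos"]),(230,100))])
f=grab("top","t3",(150,120,300,270),4)
```

```text
[0.59540854 0.01039478 0.01912629] [np.float64(345.5864719440526), np.float64(332.3404350534249)]
```

View pics/s3.png

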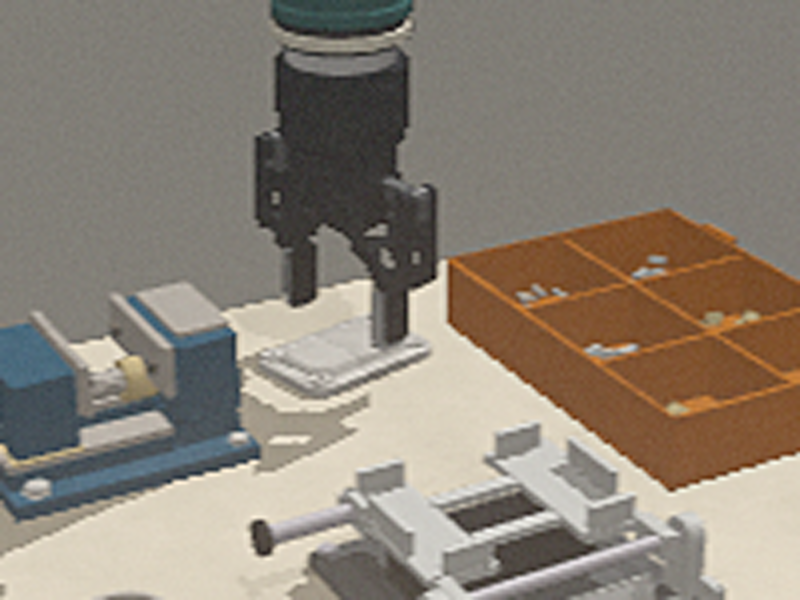

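View pics/t3.png

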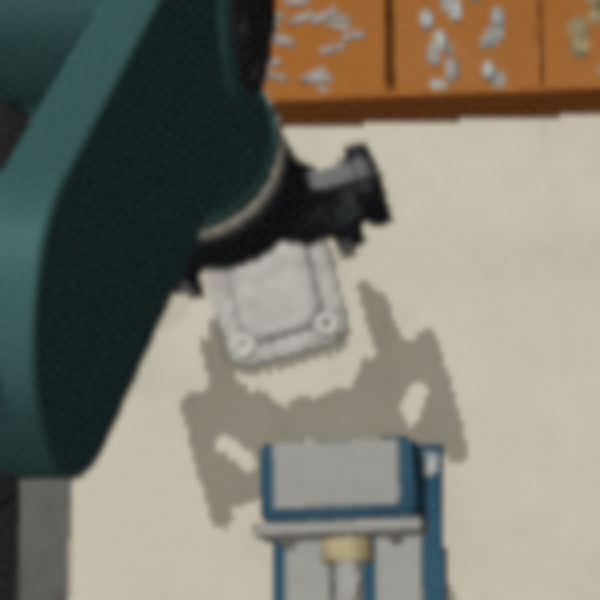

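Request:
send_rows([
  [0.1,0.18,0,0,-0.9],
  [0,0,0,0,-0.9],
  [0,0,0,0,-0.9],
  [0,0,0,0,-0.9],
])

```text
clock: 4.55
ee_pos: [0.5982, 0.0146, 0.0199]
tcp_rot: [-1.57, -0.0, -1.34]
wrist_force: [-0.1, 0.6, -0.6]
grip_width: 0.0813
```

Run:
```python
from h import *
print(robot.get_obs()["ee_pos"],robot.get_obs()["grip_width"])
```

```text
[0.59822875 0.01463884 0.01991113] 0.08125733931753082
```

Request:
send_rows([
  [0,0,-0.3,0,-0.9],
  [0,0,-0.3,0,-0.9],
  [0,0,-0.2,0,-0.9],
  [0,0,0,0,-0.9],
])

```text
clock: 4.88
ee_pos: [0.5966, 0.0146, 0.0019]
tcp_rot: [-1.573, 0.001, -1.341]
wrist_force: [-0.2, -0.2, 0.1]
grip_width: 0.0813
```

Request:
send_rows([
  [0,0,-0.15,0,-0.9],
  [0,0,-0.15,0,-0.9],
  [0,0,0,0,-0.9],
  [0,0,0,0,-0.9],
])

```text
clock: 5.22
ee_pos: [0.5976, 0.0145, -0.003]
tcp_rot: [-1.571, 0.0, -1.341]
wrist_force: [0.1, 0.5, 0.1]
grip_width: 0.0812
```

No contact yet, as expected (open tips stand higher). Closing.

Request:
send_rows([
  [0,0,0,0,-0.6],
  [0,0,0,0,-0.6],
  [0,0,0,0,-0.4],
  [0,0,0,0,-0.2],
  [0,0,0,0,0.2],
  [0,0,0,0,0.2],
])

```text
clock: 5.72
ee_pos: [0.5979, 0.0145, -0.0019]
tcp_rot: [-1.57, -0.0, -1.34]
wrist_force: [-1.9, 0.0, 5.4]
grip_width: 0.0613
```

Run:
```python
from h import *
f=grab("scene","s4",(230,100,430,250),4)
o=robot.get_obs();print(o["ee_pos"],o["grip_width"],o["wrist_force"])
```

```text
[ 0.59790342  0.01450312 -0.00188394] 0.06108133131410301 [-1.66386709  0.58276713  6.66439923]
```

View pics/s4.png

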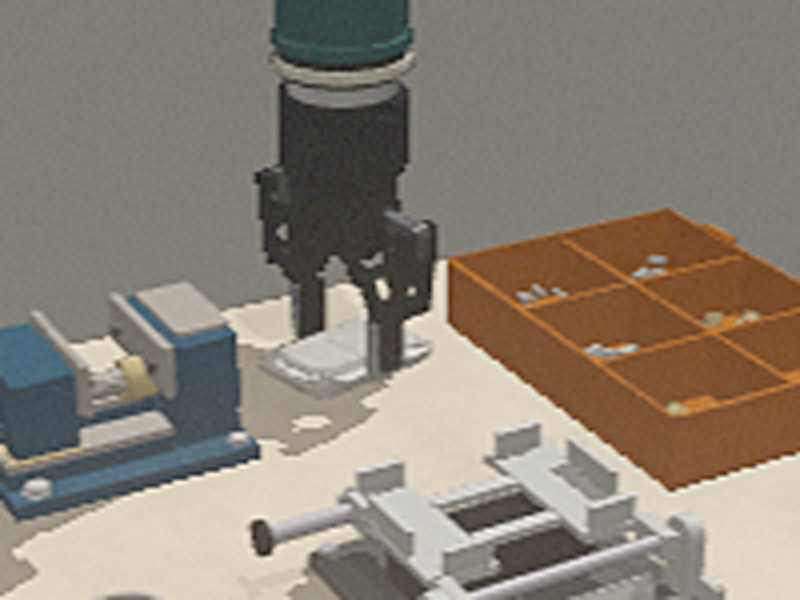

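Request:
send_rows([
  [0,0,0,0,0.2],
  [0,0,0,0,0.2],
  [0,0,0.2,0,0.2],
  [0,0,0.5,0,0.2],
  [0,0,0.8,0,0.2],
  [0,0,0.8,0,0.2],
  [0,0,0.5,0,0.2],
  [0,0,0,0,0.2],
  [0,0,0,0,0.2],
])

```text
clock: 6.52
ee_pos: [0.5983, 0.0145, 0.054]
tcp_rot: [-1.569, -0.0, -1.341]
wrist_force: [-0.5, 0.1, -1.4]
grip_width: 0.061
```

Run:
```python
from h import *
f=grab("scene","s5",(230,70,430,220),4)
o=robot.get_obs();print(o["ee_pos"],o["grip_width"],o["wrist_force"])
```

```text
[0.59754018 0.01448605 0.05321599] 0.0614823753599676 [ 0.04856459  0.29800067 -0.87526645]
```

View pics/s5.png

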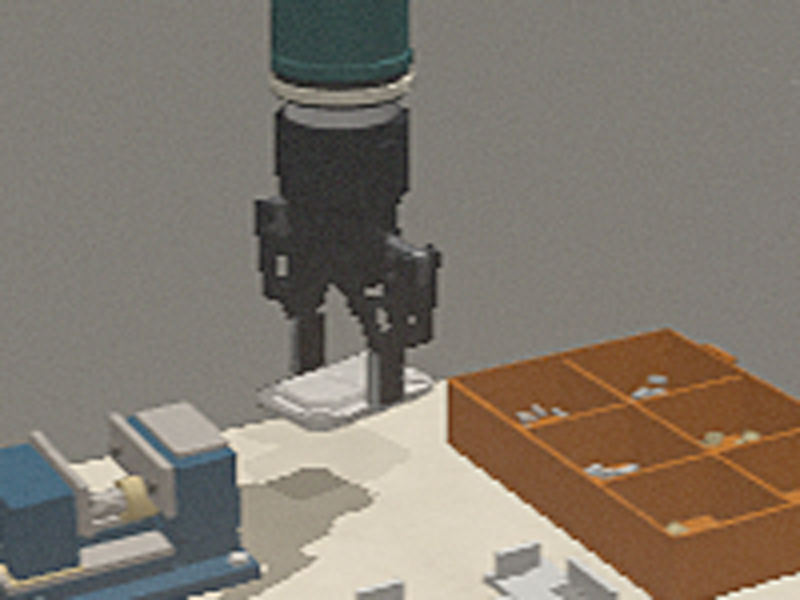

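Request:
send_rows([
  [0,-0.2,1,0,0.2],
  [-0.1,-0.6,0.8,-0.17,0.2],
  [-0.2,-0.96,0.6,-0.17,0.2],
  [-0.2,-0.96,0,-0.17,0.2],
  [-0.2,-0.96,0,-0.17,0.2],
  [-0.2,-0.96,0,-0.17,0.2],
  [-0.2,-0.96,0,-0.17,0.2],
  [-0.2,-0.96,0,-0.17,0.2],
  [-0.2,-0.96,0,-0.17,0.2],
  [-0.2,-0.96,0,-0.17,0.2],
])

```text
clock: 7.4
ee_pos: [0.5626, -0.1557, 0.1]
tcp_rot: [-1.573, 0.001, -1.502]
wrist_force: [-0.3, -0.7, -1.1]
grip_width: 0.0611
```

Request:
send_rows([
  [-0.2,-0.96,0,-0.17,0.2],
  [-0.2,-0.96,0,-0.17,0.2],
  [-0.2,-0.96,0,-0.17,0.2],
  [-0.2,-0.8,0,-0.17,0.2],
  [-0.1,-0.4,0,0,0.2],
  [0,-0.2,0,0,0.2],
  [0,0,0,0,0.2],
  [0,0,0,0,0.2],
  [0,0,0,0,0.2],
])

```text
clock: 8.15
ee_pos: [0.5457, -0.2397, 0.101]
tcp_rot: [-1.571, 0.001, -1.571]
wrist_force: [0.5, 0.4, -0.1]
grip_width: 0.0614
```

Run:
```python
from h import *
f=grab("scene","s6",(250,90,450,240),4)
o=robot.get_obs();print(o["ee_pos"],o["grip_width"],o["wrist_force"],o["tcp_rot"])
f=grab("top","t6",(250,100,450,250),4)
for d in robot.outline_of("cover_centre","top"):
    m=d["region"].astype(np.uint8);c=max(cv2.findContours(m,0,1)[0],key=cv2.contourArea)
    print(d["score"],m.sum(),cv2.minAreaRect(c))
```

```text
[ 0.54578441 -0.23964108  0.10110545] 0.061157610719275515 [-0.24373705 -0.10129136 -1.27497133] [-1.57115642e+00  6.41885591e-04 -1.57085891e+00]
0.71 293 ((339.3999938964844, 200.3000030517578), (23.814666748046875, 17.4888973236084), 29.74488067626953)
```

View pics/s6.png

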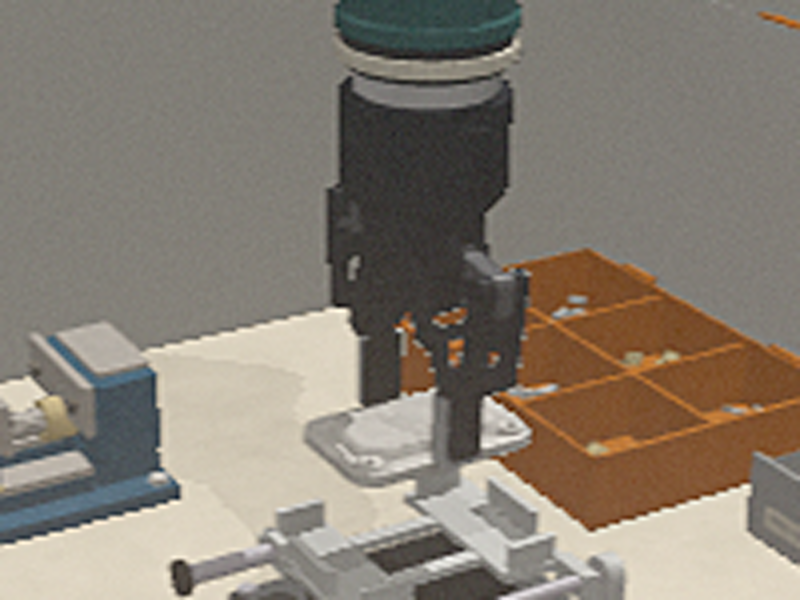

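View pics/t6.png

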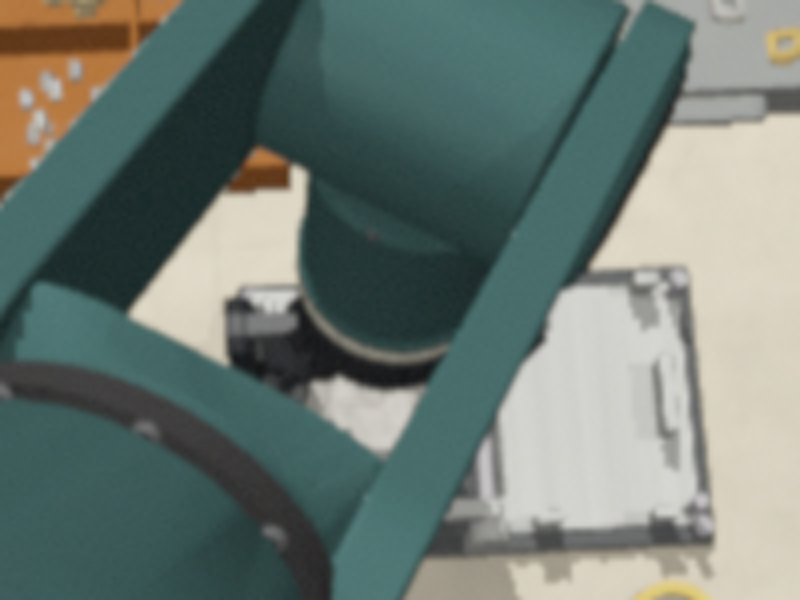

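Run:
```python
from h import *
f=robot.grab_frame("scene")
o=robot.get_obs();e=o["ee_pos"];img=cv2.imread("pics/s6.png")
for dz,col in((.002,(0,0,255)),(.012,(0,255,0))):
  for sx in(-48,48):
    for sy in(-32,32):
      q=(proj(f,e+[sx/1000,sy/1000,dz])-[250,90])*4;cv2.circle(img,tuple(int(v) for v in q),3,col,-1)
h=np.array([.5475,-.2986,.04])
for l in [(55,24,16),(-55,24,16),(55,102,16),(-55,102,16),(-107,95,0),(74,0,10)]:
      q=(proj(f,h+np.array(l)/1000)-[250,90])*4;cv2.circle(img,tuple(int(v) for v in q),3,(255,0,0),-1)
cv2.imwrite("pics/s6o.png",img)
```

```text
(no output)
```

View pics/s6o.png

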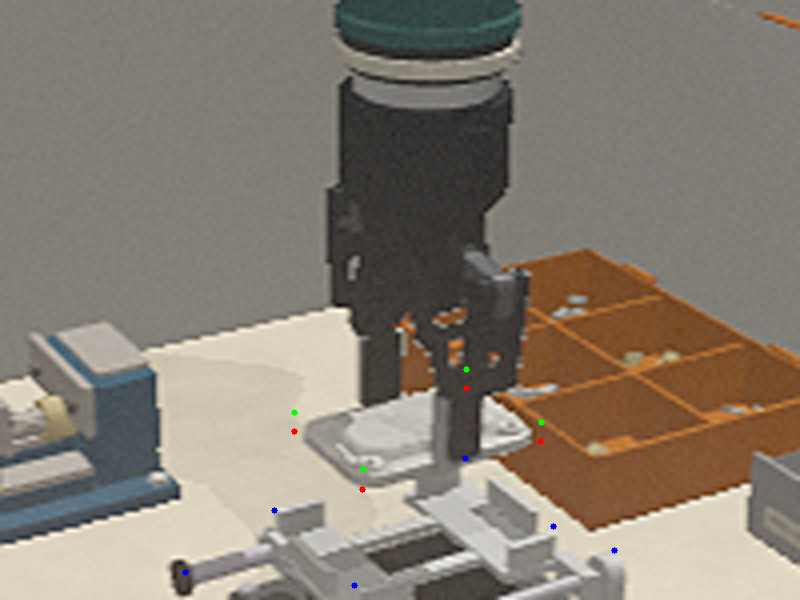

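Request:
send_rows([
  [0.1,0.2,0,0,0.2],
  [0,0,-0.5,0,0.2],
  [0,0,-0.7,0,0.2],
  [0,0,-0.5,0,0.2],
  [0,0,-0.2,0,0.2],
  [0,0,0,0,0.2],
  [0,0,0,0,0.2],
])

```text
clock: 8.93
ee_pos: [0.5475, -0.2366, 0.0629]
tcp_rot: [-1.572, 0.001, -1.572]
wrist_force: [0.1, -0.6, -0.9]
grip_width: 0.0612
```

Run:
```python
from h import *
f=grab("scene","s7",(270,110,440,240),4.5)
o=robot.get_obs();print(o["ee_pos"],o["grip_width"],o["wrist_force"],o["tcp_rot"])
```

```text
[ 0.54789399 -0.23685153  0.06333954] 0.061033504569146586 [-0.12761206 -0.74686308 -1.05164136] [-1.57065836e+00  4.21422897e-05 -1.57207222e+00]
```

View pics/s7.png

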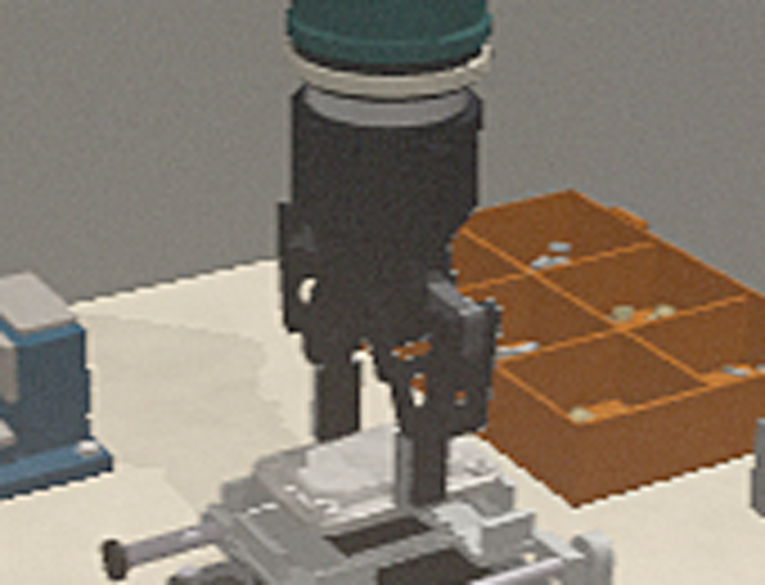

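Request:
send_rows([
  [0,0.05,-0.2,0,0.2],
  [0,0,-0.3,0,0.2],
  [0,0,-0.2,0,0.2],
  [0,0,-0.1,0,0.2],
  [0,0,0,0,0.2],
])

```text
clock: 9.4
ee_pos: [0.5472, -0.2354, 0.0465]
tcp_rot: [-1.572, 0.001, -1.572]
wrist_force: [0.4, 1.3, -1.3]
grip_width: 0.0611
```

Request:
send_rows([
  [0,0,-0.15,0,0.2],
  [0,0,-0.1,0,0.2],
  [0,0,0,0,0.2],
  [0,0,0,0,0.2],
])

```text
clock: 9.73
ee_pos: [0.5477, -0.2357, 0.0422]
tcp_rot: [-1.571, 0.0, -1.572]
wrist_force: [-0.1, -0.2, -2.2]
grip_width: 0.0609
```

Run:
```python
from h import *
f=grab("scene","s8",(270,110,440,240),4.5)
o=robot.get_obs();print(o["ee_pos"],o["grip_width"],o["wrist_force"],o["tcp_rot"])
```

```text
[ 0.54774173 -0.23573323  0.04227919] 0.06104232859620557 [ 0.11371819 -0.32789224 -1.15360975] [-1.57077820e+00  1.27167549e-04 -1.57201759e+00]
```

View pics/s8.png

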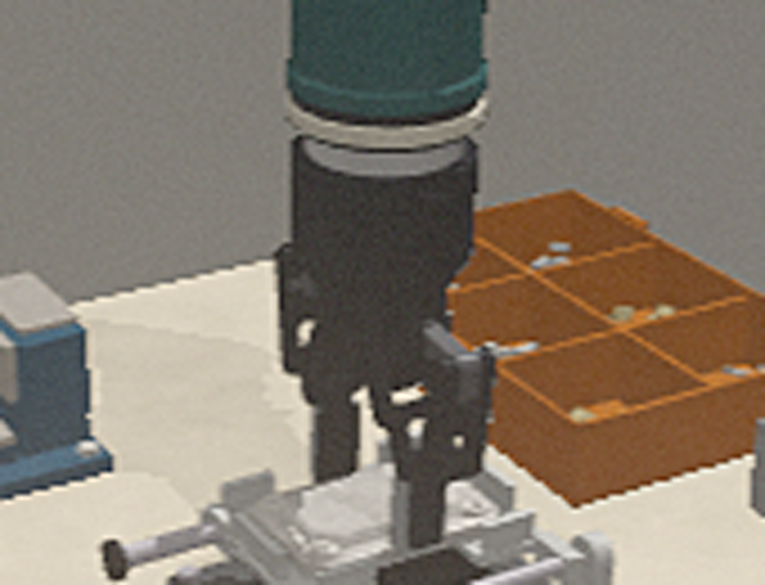

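Request:
send_rows([
  [0,0,-0.1,0,0.2],
  [0,0,0,0,0.2],
  [0,0,0,0,0.2],
])

```text
clock: 10.03
ee_pos: [0.5478, -0.2357, 0.0403]
tcp_rot: [-1.571, 0.0, -1.572]
wrist_force: [0.1, 0.1, -0.8]
grip_width: 0.0609
```

Request:
send_rows([
  [0,0,0,0,-0.5],
  [0,0,0,0,-0.6],
  [0,0,0,0,-0.7],
  [0,0,0,0,-0.7],
  [0,0,0,0,-0.7],
])

```text
clock: 10.45
ee_pos: [0.5478, -0.2358, 0.0404]
tcp_rot: [-1.571, -0.0, -1.572]
wrist_force: [-0.2, 0.2, -0.5]
grip_width: 0.0728
```

Run:
```python
from h import *
f=grab("scene","s9",(270,110,440,240),4.5)
o=robot.get_obs();print(o["ee_pos"],o["grip_width"],o["wrist_force"],o["tcp_rot"])
```

```text
[ 0.54781987 -0.23575177  0.04037055] 0.07235364937841432 [-0.57258501  0.79867558  0.45616752] [-1.57056295e+00  3.47167497e-05 -1.57199612e+00]
```

View pics/s9.png

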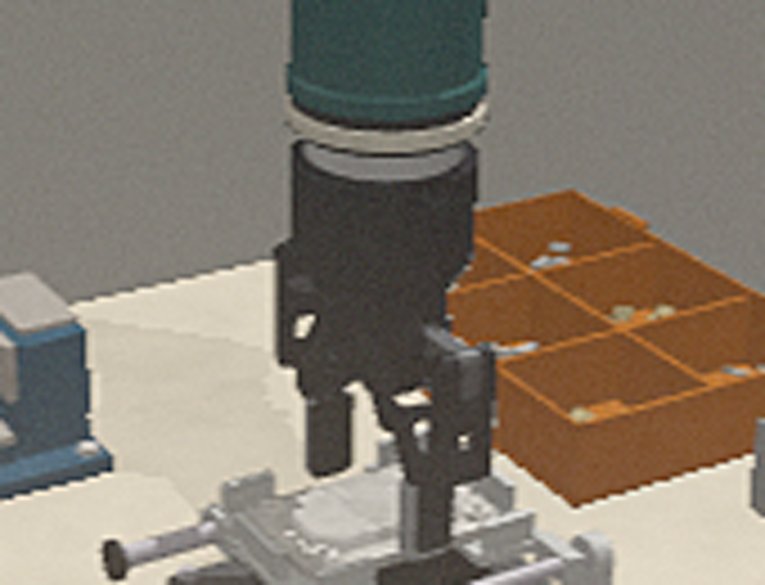

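Request:
send_rows([
  [0,0,0.3,0,-0.7],
  [0,0,0.8,0,-0.7],
  [0,0,1,0,-0.7],
  [0,0,1,0,-0.7],
  [-0.5,0,0.9,0,-0.7],
  [-1,0.3,0,0,-0.4],
  [-1,0.4,0,0,-0.4],
  [-1,0.4,0,0,-0.4],
  [-0.7,0.3,0,0,-0.4],
  [-0.3,0.1,0,0,-0.4],
])

```text
clock: 11.33
ee_pos: [0.4552, -0.2043, 0.1205]
tcp_rot: [-1.573, 0.001, -1.572]
wrist_force: [-0.3, -0.5, 1.0]
grip_width: 0.0599
```

Run:
```python
from h import *
f=grab("scene","s10",(270,110,440,240),4.5)
o=robot.get_obs();print(o["ee_pos"],o["grip_width"],o["wrist_force"],o["tcp_rot"])
f=grab("top","t10",(250,140,450,290),4)
for c in("scene","top"):
  print([(np.round(d["centre"],4),d["score"]) for d in robot.spot_in("cover_centre",c)])
```

```text
[ 0.45522413 -0.20446953  0.1204848 ] 0.0595112119893108 [-1.73168751  0.99236104  0.04010926] [-1.57266256e+00  1.10020649e-03 -1.57201987e+00]
[(array([ 0.5389, -0.2481,  0.0506]), 0.74)]
[]
```

View pics/s10.png

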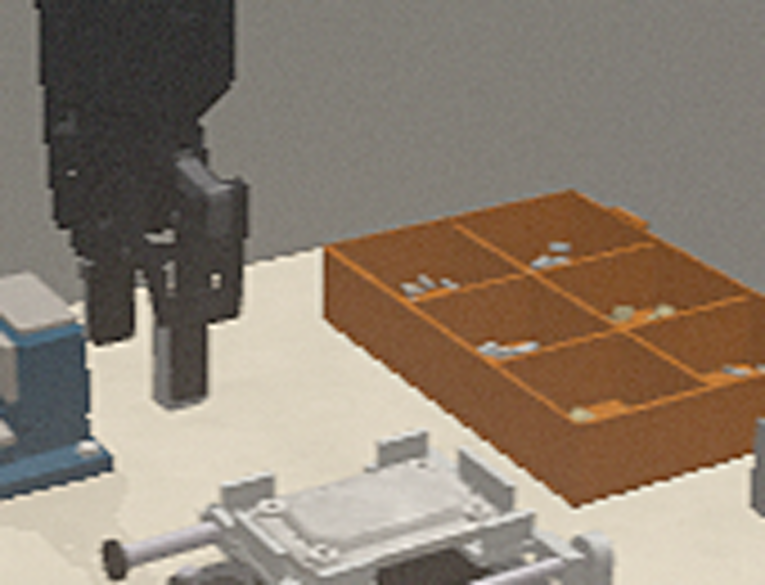

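View pics/t10.png

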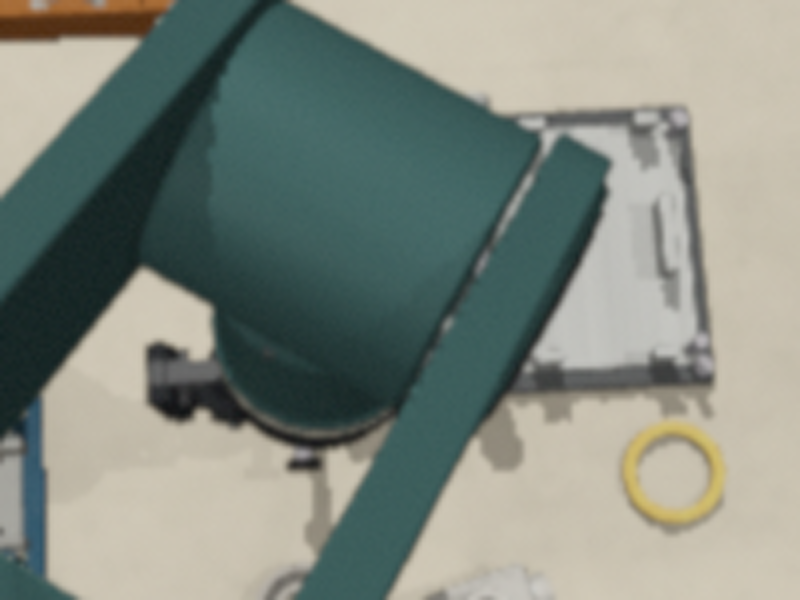

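Request:
send_rows([
  [0.1,0.05,-0.5,0,-0.1],
  [0,0,-0.9,0,-0.1],
  [0,0,-0.9,0,-0.1],
  [0,0,-0.9,0,-0.1],
  [0,0,-0.8,0,-0.1],
  [0,0,-0.5,0,-0.1],
  [0,0,-0.3,0,-0.1],
  [0,0,0,0,-0.1],
  [0,0,0,0,-0.1],
])

```text
clock: 12.28
ee_pos: [0.4601, -0.2049, 0.0241]
tcp_rot: [-1.571, 0.0, -1.572]
wrist_force: [-0.6, 0.6, 0.6]
grip_width: 0.0472
```

Run:
```python
from h import *
f=grab("scene","s11",(240,130,410,260),4.5)
o=robot.get_obs();print(o["ee_pos"],o["grip_width"],o["wrist_force"],o["tcp_rot"])
```

```text
[ 0.46036273 -0.20504978  0.02457956] 0.046742095923679824 [ 0.88022751 -0.12490532  0.33526715] [-1.57000791e+00 -3.42028375e-04 -1.57200898e+00]
```

View pics/s11.png

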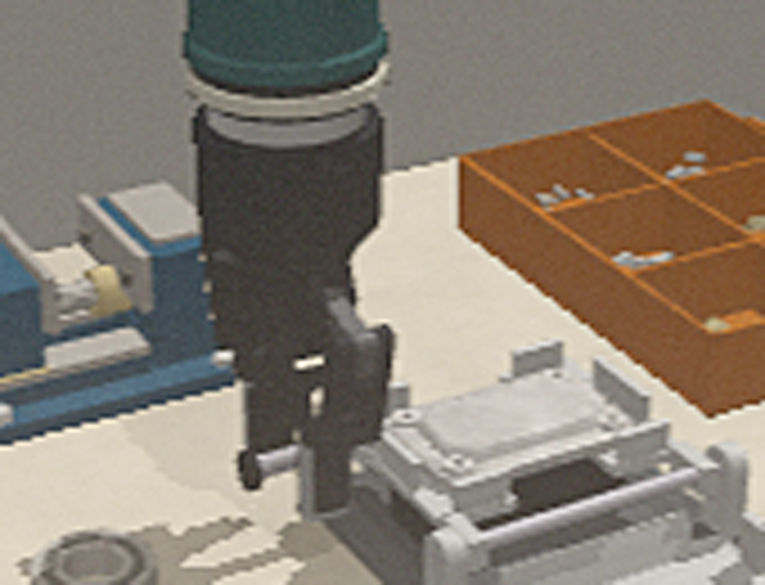

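Request:
send_rows([
  [-0.15,0.06,-0.15,0,0.2],
  [0,0,0,0,0.4],
  [0,0,0,0,0.6],
  [0,0,0,0,0.9],
  [0,0,0,0,0.9],
  [0,0,0,0,0.9],
  [0,0,0,0,0.9],
], grip_force=30)

```text
clock: 12.92
ee_pos: [0.4568, -0.2041, 0.0217]
tcp_rot: [-1.57, -0.001, -1.572]
wrist_force: [-2.9, -2.6, 6.1]
grip_width: 0.0088
```

Run:
```python
from h import *
f=grab("scene","s12",(240,130,410,260),4.5)
o=robot.get_obs();print(o["ee_pos"],o["grip_width"],o["wrist_force"],o["tcp_rot"])
```

```text
[ 0.45683696 -0.20405377  0.02168802] 0.008809443621337962 [-2.46493052 -2.5048485   6.45359872] [-1.57041682e+00 -7.70387183e-04 -1.57168255e+00]
```

View pics/s12.png

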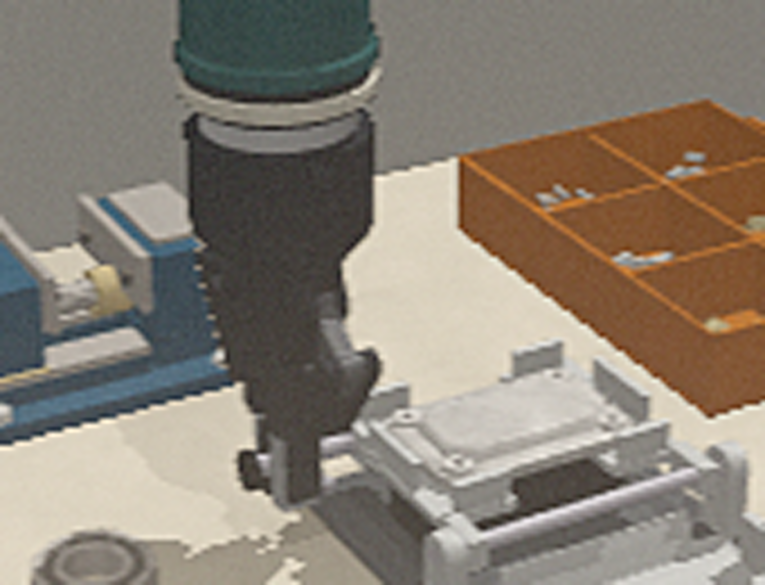

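Request:
send_rows([
  [0,0,0.2,0,0.9],
  [0,-0.02,0.21,0,0.9],
  [0,-0.05,0.41,0,0.9],
  [0,-0.09,0.41,0,0.9],
  [0,-0.12,0.4,0,0.9],
  [0,-0.16,0.38,0,0.9],
])

```text
clock: 13.47
ee_pos: [0.4568, -0.2121, 0.0621]
tcp_rot: [-1.571, 0.001, -1.572]
wrist_force: [2.3, -2.0, -9.0]
grip_width: 0.0089
```

Request:
send_rows([
  [0,-0.19,0.37,0,0.9],
  [0,-0.22,0.35,0,0.9],
  [0,-0.25,0.33,0,0.9],
  [0,-0.28,0.31,0,0.9],
])

```text
clock: 13.8
ee_pos: [0.4568, -0.2293, 0.0896]
tcp_rot: [-1.57, 0.004, -1.573]
wrist_force: [5.5, 8.0, -2.2]
grip_width: 0.0088
```

Run:
```python
from h import *
f=grab("scene","s13",(240,100,410,230),4.5)
o=robot.get_obs();print(o["ee_pos"],o["grip_width"],o["wrist_force"],o["tcp_rot"])
```

```text
[ 0.45683186 -0.23030072  0.0906182 ] 0.008499776614464029 [1.09241119 7.3307992  6.66672222] [-1.57034174  0.00289409 -1.57308847]
```

View pics/s13.png

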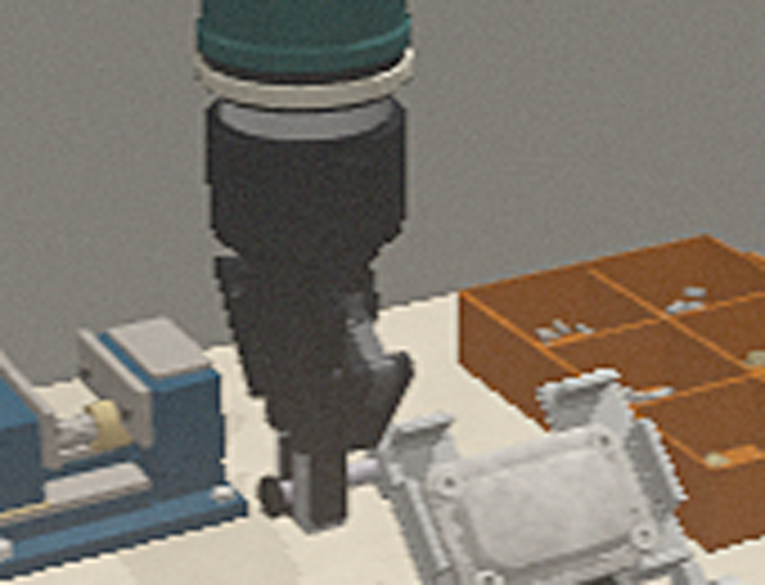

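Request:
send_rows([
  [0,-0.33,0.25,0,0.9],
  [0,-0.34,0.24,0,0.9],
  [0,-0.35,0.22,0,0.9],
  [0,-0.37,0.19,0,0.9],
  [0,-0.38,0.16,0,0.9],
  [0,-0.4,0.12,0,0.9],
  [0,-0.4,0.09,0,0.9],
  [0,-0.41,0.05,0,0.9],
  [0,-0.41,0.02,0,0.9],
])

```text
clock: 14.6
ee_pos: [0.4572, -0.2984, 0.118]
tcp_rot: [-1.569, 0.001, -1.572]
wrist_force: [1.9, 3.5, 6.6]
grip_width: 0.0086
```

Request:
send_rows([
  [0,-0.41,-0.06,0,0.9],
  [0,-0.41,-0.08,0,0.9],
  [0,-0.4,-0.09,0,0.9],
  [0,-0.4,-0.12,0,0.9],
  [0,-0.38,-0.16,0,0.9],
  [0,-0.37,-0.19,0,0.9],
  [0,-0.35,-0.22,0,0.9],
  [0,-0.33,-0.25,0,0.9],
  [0,-0.31,-0.28,0,0.9],
])

```text
clock: 15.35
ee_pos: [0.4575, -0.3668, 0.0866]
tcp_rot: [-1.569, -0.0, -1.572]
wrist_force: [3.1, 0.7, 5.1]
grip_width: 0.0085
```

Request:
send_rows([
  [0,-0.28,-0.26,0,0.9],
  [0,-0.25,-0.31,0,0.9],
  [0,-0.22,-0.34,0,0.9],
  [0,-0.19,-0.36,0,0.9],
  [0,-0.16,-0.38,0,0.9],
  [0,-0.12,-0.39,0,0.9],
  [0,-0.09,-0.4,0,0.9],
])

```text
clock: 15.93
ee_pos: [0.4571, -0.3926, 0.0371]
tcp_rot: [-1.57, 0.0, -1.572]
wrist_force: [4.2, 3.0, 3.5]
grip_width: 0.0087
```

Request:
send_rows([
  [0,-0.04,-0.3,0,0.9],
  [0,-0.02,-0.25,0,0.9],
  [0,-0.01,-0.2,0,0.9],
  [0,0,-0.1,0,0.9],
  [0,0,0,0,0.9],
])

```text
clock: 16.35
ee_pos: [0.457, -0.3941, 0.0201]
tcp_rot: [-1.57, -0.0, -1.572]
wrist_force: [5.8, 0.8, -3.4]
grip_width: 0.0084
```

Run:
```python
from h import *
f=grab("scene","s14",(270,130,470,280),4)
o=robot.get_obs();print(o["ee_pos"],o["grip_width"],o["wrist_force"],o["tcp_rot"])
```

```text
[ 0.45698285 -0.39405046  0.02011976] 0.008723417869898211 [ 5.57890616  0.13315677 -1.98536192] [-1.57044634e+00 -2.81015611e-04 -1.57196476e+00]
```

View pics/s14.png

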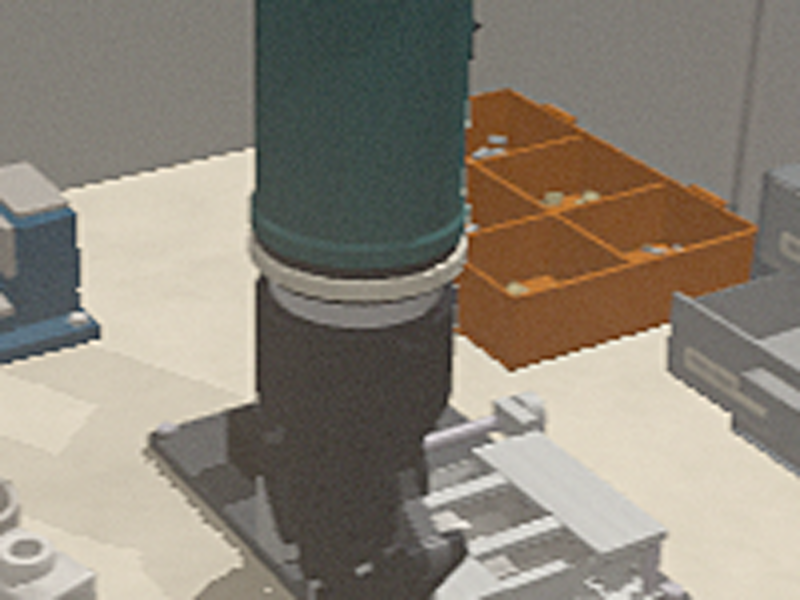

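Request:
send_rows([
  [0,0,-0.05,0,0.9],
  [0,0,0,0,0.9],
  [0,0,0,0,0.5],
  [0,0,0,0,0.2],
  [0,0,0,0,0],
  [0,0,0,0,0],
  [0,0,0,0,0],
])

```text
clock: 16.98
ee_pos: [0.4562, -0.3936, 0.0194]
tcp_rot: [-1.572, 0.001, -1.572]
wrist_force: [-0.9, -0.4, 0.4]
grip_width: 0.0429
```

Request:
send_rows([
  [0,0,0.3,0,0],
  [0,0,0.6,0,0],
  [0,0,1,0,0],
  [0,0,1,0,0],
  [0,0,1,0,0],
  [0,0,1,0,0],
  [-0.5,-1,1,0,0],
  [-0.5,-1,1,0,0],
  [-0.5,-1,0.5,0,0],
  [-0.5,-1,0,0,0],
])

```text
clock: 17.82
ee_pos: [0.4176, -0.4762, 0.1724]
tcp_rot: [-1.567, -0.005, -1.571]
wrist_force: [0.9, -0.3, 0.2]
grip_width: 0.0423
```

Request:
send_rows([
  [-0.5,-1,0,0,0],
  [-0.5,-1,0,0,0],
  [-0.5,-1,0,0,0],
  [-0.5,-1,0,0,0],
  [-0.5,-1,0,0,0],
  [-0.5,-1,0,0,0],
  [0,-0.5,0,0,0],
  [0,0,0,0,0],
])

```text
clock: 18.48
ee_pos: [0.3563, -0.6061, 0.1687]
tcp_rot: [-1.57, -0.002, -1.574]
wrist_force: [-0.1, 0.1, 0.5]
grip_width: 0.0426
```

Run:
```python
from h import *
f=grab("scene","s15",(270,130,470,280),4)
o=robot.get_obs();print(o["clock"],o["ee_pos"],o["grip_width"],o["wrist_force"],o["tcp_rot"])
f=grab("top","t15",(290,140,470,290),4.4)
for c in("scene","top"):
  for t in("cover_centre","handle"):
    print(c,t,[(np.round(d["centre"],4),d["score"]) for d in robot.spot_in(t,c)])
```

```text
18.5333 [ 0.35682715 -0.60431687  0.16837514] 0.0426196673284666 [-0.05765142  1.06793812 -1.06650741] [-1.57001531e+00 -4.74252035e-04 -1.57323138e+00]
scene cover_centre []
scene handle [(array([ 0.4868, -0.4004,  0.0452]), 0.84)]
top cover_centre [(array([ 0.5602, -0.3546,  0.0215]), 0.61)]
top handle [(array([ 0.5856, -0.3502,  0.0431]), 0.7)]
```

View pics/s15.png

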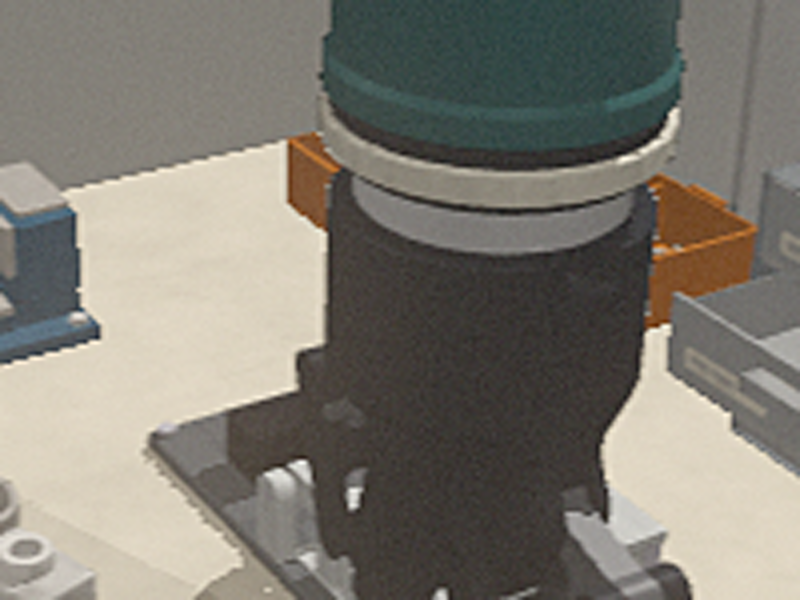

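View pics/t15.png

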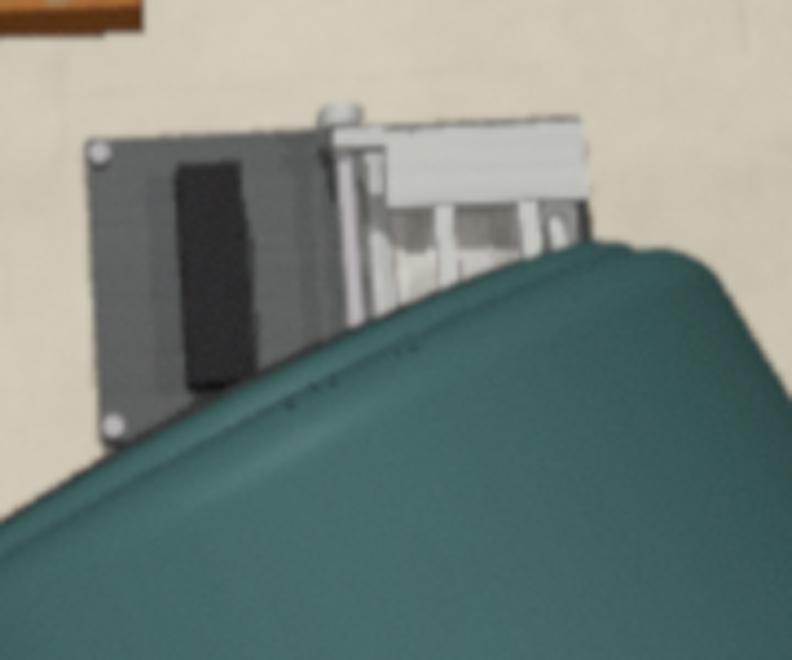

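Request:
send_rows([
  [-0.9,0.3,0.6,0,0],
  [-0.9,0.3,0.6,0,0],
  [-0.9,0.3,0.6,0,0],
  [-0.9,0.3,0.6,0,0],
  [-0.9,0.3,0.6,0,0],
  [0,0,0,0,0],
  [0,0,0,0,0],
])

```text
clock: 19.37
ee_pos: [0.2668, -0.5735, 0.2287]
tcp_rot: [-1.57, -0.001, -1.573]
wrist_force: [-0.1, 0.1, -0.9]
grip_width: 0.0427
```

Run:
```python
from h import *
f=grab("scene","s16",(270,130,470,280),4)
o=robot.get_obs();print(o["clock"],o["ee_pos"])
f=grab("top","t16",(290,140,470,290),4.4)
for c in("scene","top"):
  for t in("cover_centre","handle"):
    print(c,t,[(np.round(d["centre"],4),d["score"]) for d in robot.spot_in(t,c)])
```

```text
19.4167 [ 0.2673465  -0.57341682  0.22788503]
scene cover_centre [(array([ 0.5631, -0.3495,  0.0205]), 0.72)]
scene handle [(array([ 0.5259, -0.3701,  0.0446]), 0.97)]
top cover_centre [(array([ 0.5563, -0.3544,  0.0209]), 0.8)]
top handle [(array([ 0.5362, -0.3608,  0.0459]), 0.61)]
```

View pics/s16.png

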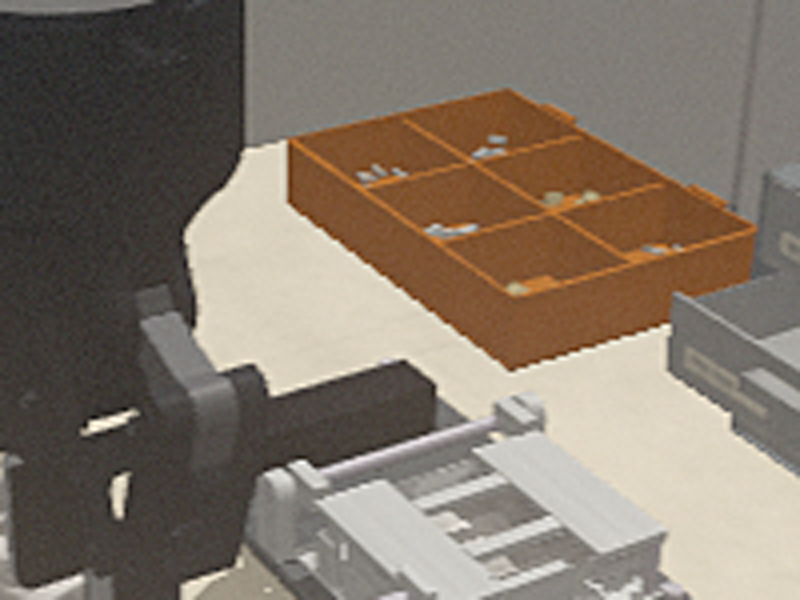

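View pics/t16.png

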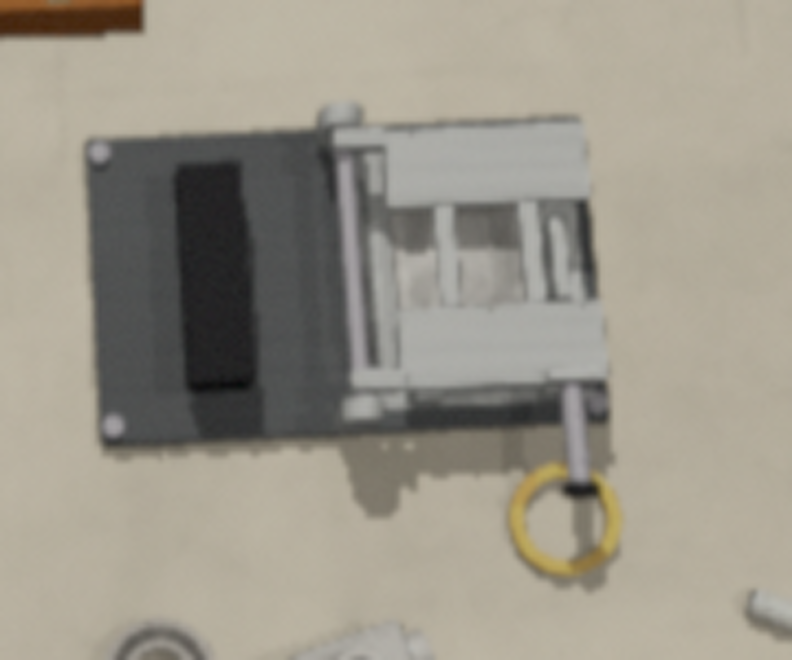

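```bash
python3 -c "
from workcell import robot
robot.sign_off()"
```

```text
the job is handed in; nothing more can be done
```

I placed the cover bosses up in the open flipper pocket and released it. Then I swung the flipper 180° by its handle onto the nest, let go and backed the arm away. I handed the job in at about 19.4 s of the 58 s allowed.

**Cover:** After closing, both cameras spot the cover's upward face under the flipper at about z 0.021 m; lying face down on the nest floor it should be 0.022 m. Its y is −0.350 to −0.354 m, against −0.352 m for the nest centre. Only the middle of the cover shows through the flipper opening, so I checked its squareness and tilt by height and by eye, not directly.

**Flipper:** It looks flat on the nest in both pictures. At closing the gripper was at y −0.394 m and z 0.020 m. The handle should be at y −0.394 m when closed; at the open position I had gripped it at z 0.022 m.

**Disagreements:**
- The gripper read 61 mm across the 64 mm cover, and the lift and placement pictures showed a sound hold.
- The detector's handle points lay on the flipper body, so I used the fitted fixture pose for the handle instead.
- The highest wrist force I read was about 10 N.

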